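# Slide the fixture plate out over the inspection camera and hold it level

### The arm

A 6-joint arm with a two-finger parallel gripper is mounted at the origin on the work surface. World frame = base frame: x ahead of the robot, y to its left, z up, the work surface at z = 0. Lengths are in m, angles in rad, forces in N, time in s.
With the tool pointing down it reaches from about 0.35 to 0.775 m from the base axis. Payload 7.3 kg.
Tool frame: the origin (TCP) lies at the very end of the fingers, on their centre line; the grasp point (between the pads) lies 19 mm behind it; z points along the fingers, y is the direction in which the jaws open and shut (so a half turn about z gives the same grasp; the last joint's range is limited). The gripper opens to 92 mm and grips with 3 to 60 N. Pads are 19 mm wide; open, the fingers measure 130 mm over their backs; the gripper's body (75 mm by 190 mm) begins 47 mm behind the grasp point.
Start: joints at [-1.491, 0.342, 1.524, -0, 1.275, -0.146], TCP at [0.118, -0.512, 0.227] pointing down, gripper open.
Joint ranges: [-2.53, 2.53], [-0.77, 2.02], [0.04, 2.7], [-1, 4.14], [0.28, 2.66], [-3.11, 3.11]. Speed limits (rad/s): [2.57, 2.57, 3.14, 3.14, 3.14, 3.14].

### API

Orientations are given as [roll, pitch, yaw] about the fixed x, y, z axes, in that order (R = Rz(yaw) Ry(pitch) Rx(roll)).
In Python, from cell import monitor, eyes, order gives the robot as it stands. The module is installed in compiled form; this text tells all that it offers.
- The arm moves only by the tool carry_out, never from a script. Its argument "targets" is a list of rows, each a list of 2 entries, a list of its own where there are three numbers: the shift along the tool's x, y, z in m, then the turn about the tool's z in rad. In form: [[[dx, dy, dz], twist], ...]. A call has 1 to 10 rows; each row shifts and turns the pose as measured when the row begins, along the tool's axes as they then stand; what a row does not reach is not made up. A row lasts 1/8 s, in which the tool goes at most 62.5 mm and 10.7 degrees, less where a joint would pass 70% of its speed; a pose out of reach is approached as far as the arm can. A call is refused whole if a number of a shift passes 0.0625 or a number of a turn 0.188, either way. A call with a gripper value outside its range is refused whole. "fingers" is the closure, from 0 (fully open) to 1 (shut), set as the call begins (left out, the last holds). The fingers move at their own pace and stop on an object; "grip_force" is the grip in N (left out, the last holds). Time passes only in rows, so rows that do not move let the fingers close. It gives the time, the measured TCP pose, the force and the opening at its end, in the units of the state.
- monitor.observe(): the state, without advancing time (a new reading comes with each control period).
- eyes.read_camera(name): name is "side" or "top" or "wrist"; returns the picture (420x560x3 uint8, red, green, blue); there is no depth.
- eyes.camera_info(name): a dict with "K" (3x3 intrinsics, pixels), "rvec" (rotation vector, rad) and "tvec" (3), from world to camera coordinates, as OpenCV has them. Camera axes: x right, y down, z forward; pixel columns grow to the right and rows downward; lengths in m; the calibration is good to about 2 mm. A picture is of the moment at which its call begins: read the wrist's pose just before it. camera_info takes no time and is no camera call; for the wrist camera it gives the pose at the moment of the call.
- order.hand_in(): hands the job in, once; it reports no verdict.
The state is a dict: "time": time; "qpos": joint angles; "qvel": joint speeds; "joint_efforts": joint torques, N m; "tool_pos": TCP position; "tool_rot": TCP orientation; "contact_force": force on the tool from outside, world axes, zero at the start; "torque": the same for the moment, N m; "opening": finger opening in m.
Only numpy, scipy, OpenCV 4.12 (cv2) and the standard library are available. Lean on these libraries where they do the work, as an engineer would, in place of code of your own. Each camera call takes 0.05 s, during which the arm holds its last target.

### The job

Take the blue-capped jar that blocks the way off the white riser and stand it upright in the grey tray. Then take the metal plate by its black handle and, keeping it flat on the riser, slide it straight out over the riser's end until its front end is in line with the yellow pointer and its window is over the camera lens. It would tip off if let go: finish while still holding it there, level and still, and leave everything else alone.

Things in the scene. Friction and masses are not known exactly. Their poses are not given: they have to be found in the camera images.
- riser: White fixed bench riser, 160 (its x) x 400 (its y) x 80 mm high, flat smooth top. Origin: centre of its underside, on the bench. Its -y direction is 'outward'; the outer end, with a black edge strip, is at its y = -200 mm. Sides are flat, no guides.
- plate_front (a point): Middle of the front (outer, -y) end face of the loose dark-grey metal plate, at mid-thickness. Plate 130 (x) x 280 (y) x 6 mm, lying flat on the riser, its front end 65 to 95 mm inside the riser's outer end and within about 5 degrees of square. Axes are the plate's: -y towards its front end, z up. It must end with 140 to 180 mm overhanging.
- plate_window (a point): Centre of the plate's 50 x 50 mm through window, at mid-thickness, 45 mm behind the front end; axes as the plate's. Framed by a blue rim 80 x 80 mm, 12 mm high. Plate mass with all on it 0.45 to 0.75 kg; its centre of mass lies on the middle line about 120 mm behind the front end, so it tips when more than that overhangs unheld.
- plate_handle (a point): Centre of the black handle bar on the plate's tail: 80 mm long along the plate's x, 14 mm thick (y), 16 mm high, centre 48 mm above the plate's underside (128 mm above the bench), 34 mm free below it; two 12 mm posts, 34 mm either side of its middle. On the plate's middle line, 240 mm behind the front end, 40 mm from the tail end. Axes as the plate's.
- jar_center (a point): Centre (half-way up, on the axis) of the loose amber jar with a blue cap, 40 mm diameter, 90 mm tall, about 0.15 kg. Stands upright on the riser between the plate's front end and the riser's outer end. z axis up.
- tray: Fixed grey open tray, outside 110 (x) x 140 (y) x 25 mm high, walls and floor 4 and about 4 mm, empty. Origin: centre of its underside, on the bench. It and the multimeter may change places.
- station: Fixed light-grey inspection station on the bench beyond the riser's outer end. Origin on the bench under the lens axis; axes parallel to the riser's. Base 12 mm high, from -110 to 60 mm in x and -55 to 55 mm in y; upward-looking camera with a red ring, 52 mm diameter, its lens 50 mm above the bench on the axis. A 10 mm square steel post at x = -102, y = -45 mm carries the pointer.
- pointer (a point): Tip of the yellow pointer blade (blade 22 x 6 x 16 mm, on a yellow-topped post, points to the station's +x, in line with the plate, 83 mm above the bench), at x = -85, y = -45 mm from the station's origin. The plate's front end belongs at the pointer's y (in the station's axes), the plate's middle line at the station's x = 0; the plate's side then clears the tip by 20 mm.
- multimeter: Bystander: yellow multimeter lying on the bench, 80 x 140 x 30 mm, origin under its centre.
- screwdriver: Bystander: red screwdriver lying on the bench.
- tape: Bystander: blue ring, 90 mm diameter, 24 mm high.
- spare_jar: Bystander: amber jar with a white cap, 40 mm diameter, 90 mm tall, standing on the bench.
- mug: Bystander: white mug, 80 mm diameter, 90 mm tall.
There are look-alikes about, which are no part of the job. What is shaped like the part that bears jar_center but purple or red is not meant. Of the things that look like the tray, the smaller one is meant.

How it is judged:
By the outcome, as a careful person would: the job done as asked, in the order asked, and still so for the second after the job is handed in, while the arm keeps its last pose, push and grip.
It also fails if it takes over 54 s, if anything falls off the work surface, if the arm or the gripper's body presses on something with over 40 N, if the wrist force passes 120 N, or if a joint passes its speed limit or range.

## Working session

There is one attempt and no reset: what is moved stays moved. The work goes in short steps, Python scripts to look and compute and a tool call to move; the robot and the scene stay as the last step left them, time stands still between calls to the robot, and variables do not carry over. Pictures are saved under pics/ and viewed, and the job is handed in when it is done.

Besides the shell and the picture viewer there is one more tool, called after "Emit:" in YAML: its name, and indented under it one key for each argument. carry_out: Moves the arm, as the interface text tells. Its arguments: {"type":"object","properties":{"targets":{"type":"array","items":{"type":"array"}},"fingers":{"type":"number"},"grip_force":{"type":"number"}},"required":["targets"]}

```bash
mkdir -p pics; python3 - <<'E'
from cell import monitor, eyes, order
import cv2,numpy as np
s=monitor.observe()
print(s)
for n in ["side","top","wrist"]:
    i=eyes.camera_info(n); print(n,i)
    im=eyes.read_camera(n); cv2.imwrite(f"pics/{n}0.png",im[:,:,::-1])
E
```

```text
{'time': 0.0, 'qpos': array([-1.49096324e+00,  3.42707853e-01,  1.52502081e+00,  1.29422095e-05,
        1.27541120e+00, -1.46000879e-01]), 'qvel': array([ 1.10293902e-03, -6.11182312e-04, -1.40394016e-03,  1.01219545e-03,
       -7.76122442e-04, -5.49019175e-05]), 'joint_efforts': array([ 1.78129805e-03, -4.31234694e+01, -2.44226378e+01,  7.20161665e-02,
        5.59142022e-02, -1.54398749e-04]), 'tool_pos': array([ 0.11754945, -0.5112474 ,  0.22605137]), 'tool_rot': array([-3.14006371e+00, -2.37335960e-04,  2.25830003e-01]), 'contact_force': array([ 0.17708173,  0.27518078, -0.09592114]), 'torque': array([0.02227149, 0.01314407, 0.02906993]), 'opening': 0.09182444097479363}
side {'K': array([[544.32041171,   0.        , 279.81992383],
       [  0.        , 544.32041171, 212.21465534],
       [  0.        ,   0.        ,   1.        ]]), 'rvec': array([ 0.33583235, -2.71083966,  1.36993477]), 'tvec': array([0.49503884, 0.19406816, 1.46216554])}
top {'K': array([[407.68312608,   0.        , 283.05189879],
       [  0.        , 407.68312608, 208.04346548],
       [  0.        ,   0.        ,   1.        ]]), 'rvec': array([ 2.2094032 , -2.1829879 ,  0.11086213]), 'tvec': array([-0.06274083,  0.51811676,  1.23075853])}
wrist {'K': array([[299.06651339,   0.        , 278.52391705],
       [  0.        , 299.06651339, 214.1667425 ],
       [  0.        ,   0.        ,   1.        ]]), 'rvec': array([-2.27050992,  1.80996093,  0.26568826]), 'tvec': array([-0.52424897, -0.03510458,  0.39207992])}
```

View pics/top0.png

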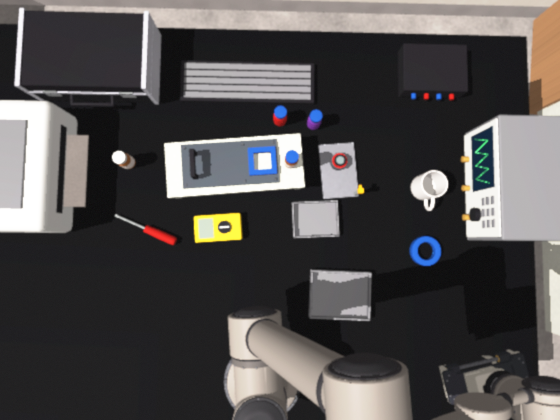

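View pics/side0.png

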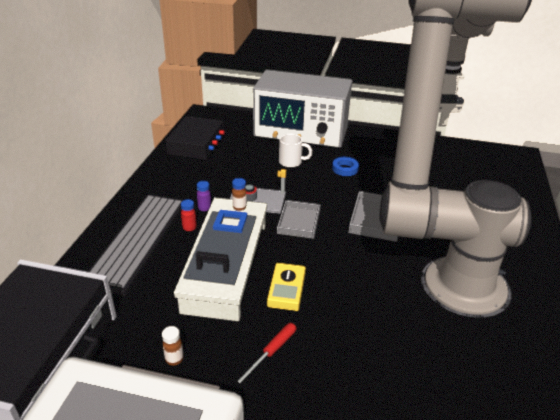

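View pics/wrist0.png

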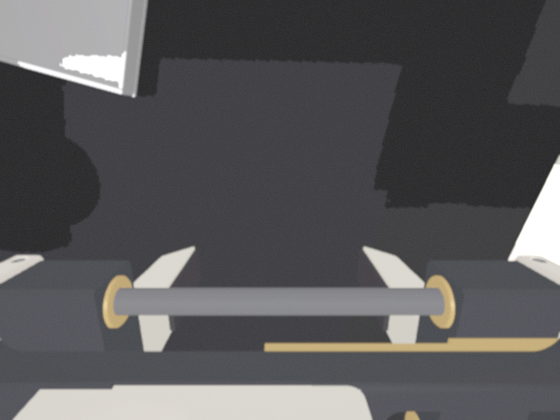

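The top view shows the riser at about (165–304, 136–196), the jar at (291,158), the handle near (196,163), the small tray at (316,219), the lens ring at (340,160) and the pointer at (361,189). I'll measure these with colour masks.

```bash
cat > h.py <<'E'
import cv2,numpy as np
from cell import monitor, eyes, order
def proj(info,P):
    return cv2.projectPoints(np.atleast_2d(np.float64(P)),info['rvec'],info['tvec'],info['K'],None)[0][:,0]
def ray(info,uv):
    R=cv2.Rodrigues(info['rvec'])[0]; c=-R.T@info['tvec']
    uv=np.atleast_2d(np.float64(uv)); d=np.c_[uv,np.ones(len(uv))]@np.linalg.inv(info['K']).T@R
    return c,d
def plane(info,uv,z):
    c,d=ray(info,uv); return c+d*((z-c[2])/d[:,2])[:,None]
def tri(pairs):
    A=np.zeros((3,3));b=np.zeros(3)
    for i,uv in pairs:
        c,d=ray(i,uv); d=d[0]/np.linalg.norm(d[0]); M=np.eye(3)-np.outer(d,d);A+=M;b+=M@c
    return np.linalg.solve(A,b)
E
python3 - <<'E'
from h import *
im=cv2.imread('pics/top0.png'); 
c=cv2.resize(im[100:260,140:390],None,fx=3.2,fy=3.2,interpolation=cv2.INTER_CUBIC); cv2.imwrite('pics/topc.png',c)
im=cv2.imread('pics/side0.png'); 
c=cv2.resize(im[150:320,160:340],None,fx=3.5,fy=3.5,interpolation=cv2.INTER_CUBIC); cv2.imwrite('pics/sidec.png',c)
i=eyes.camera_info('top'); R=cv2.Rodrigues(i['rvec'])[0]; print(-R.T@i['tvec']); print(R)
i=eyes.camera_info('side'); R=cv2.Rodrigues(i['rvec'])[0]; print(-R.T@i['tvec'])
E
```

```text
[ 0.42584024 -0.02377697  1.26698173]
[[ 0.01101994 -0.99957314  0.02705744]
 [-0.99717159 -0.01299728 -0.07402634]
 [ 0.07434641 -0.02616514 -0.99688916]]
[0.25669985 1.15089897 1.01498312]
```

View pics/topc.png

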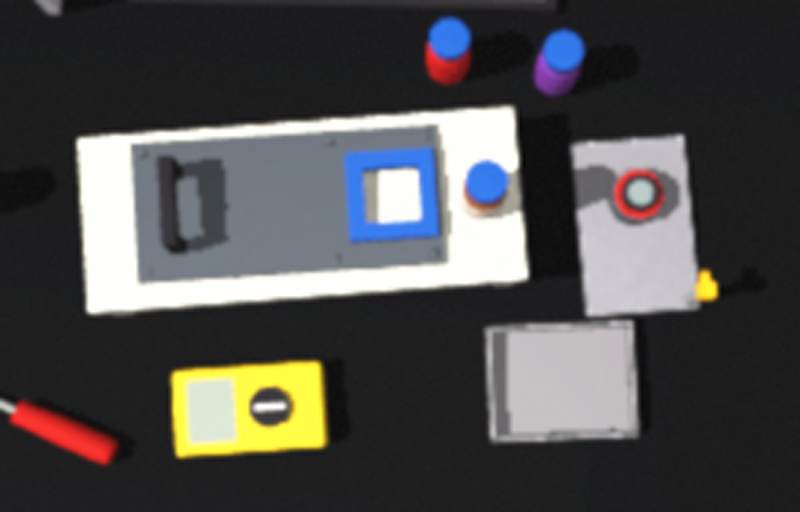

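View pics/sidec.png

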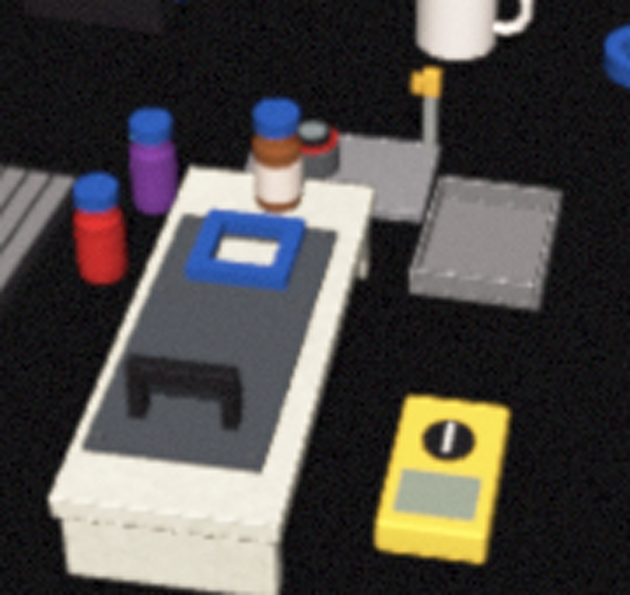

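```bash
cat > m.py <<'E'
from h import *
im=cv2.imread('pics/top0.png'); it=eyes.camera_info('top'); is_=eyes.camera_info('side')
hsv=cv2.cvtColor(im,cv2.COLOR_BGR2HSV); H,S,V=[hsv[:,:,k].astype(int) for k in range(3)]
def roi(m,x0,x1,y0,y1):
    o=np.zeros(m.shape,np.uint8); o[y0:y1,x0:x1]=m[y0:y1,x0:x1]; return o
def rect(m,z,name,offs=True):
    cs=cv2.findContours(m,0,1)[0]; c=max(cs,key=cv2.contourArea)[:,0].astype(float)
    P=plane(it,c,z)[:,:2].astype(np.float32); r=cv2.minAreaRect(P); b=cv2.boxPoints(r)
    print(name,np.round(r[0],4),np.round(r[1],4),round(r[2],2)); return r
# riser white hull
w=roi((V>150)&(S<60),150,312,125,205)
cs=max(cv2.findContours(w,0,1)[0],key=cv2.contourArea)
rect(w,0.08,'riser')
pl=roi((V>50)&(V<140)&(H>95)&(H<130)&(S<110)|((H>100)&(H<125)&(S>150)&(V>100)),178,283,136,192)
pl=cv2.morphologyEx(pl,cv2.MORPH_CLOSE,np.ones((5,5)))
cs=max(cv2.findContours(pl,0,1)[0],key=cv2.contourArea); 
rect(pl,0.086,'plate')
rim=roi((H>100)&(H<125)&(S>150)&(V>100),240,283,136,182)
rect(rim,0.092,'rim z92');rect(rim,0.098,'rim z98')
cap=roi((H>100)&(H<125)&(S>150)&(V>100),284,302,145,172)
r=cv2.moments(cap,True); uv=[r['m10']/r['m00'],r['m01']/r['m00']]; print('cap',uv,r['m00'],plane(it,uv,0.17))
red=roi(((H<8)|(H>170))&(S>130)&(V>80),325,352,145,175)
cs=np.vstack([c for c in cv2.findContours(red,0,1)[0]]); (x,y),rad=cv2.minEnclosingCircle(cs); print('ring',x,y,rad,plane(it,[x,y],0.05))
tr=roi((V>90)&(S<60),288,342,198,242); tr=cv2.morphologyEx(tr,cv2.MORPH_CLOSE,np.ones((5,5))); rect(tr,0.025,'tray')
st=roi((V>90)&(S<60),316,359,138,200); rect(st,0.012,'station')
ye=roi((H>15)&(H<35)&(S>130),350,372,178,200); r=cv2.moments(ye,True);print('yel',r['m10']/r['m00'],r['m01']/r['m00'],plane(it,[r['m10']/r['m00'],r['m01']/r['m00']],.083), np.argwhere(ye).min(0),np.argwhere(ye).max(0))
hb=roi((V<45),186,200,146,182); rect(hb,0.136,'handle')
E
python3 m.py
```

```text
riser [0.6393 0.0901] [0.1637 0.4021] 5.26
plate [0.6431 0.1016] [0.1236 0.2754] 4.64
rim z92 [0.652  0.0082] [0.0808 0.0805] 4.61
rim z98 [0.6508 0.008 ] [0.0804 0.0801] 4.61
cap [291.6302521008403, 156.53781512605042] 119.0 [[ 0.64875427 -0.07441077  0.17      ]]
ring 339.15625 160.28125 7.511159896850586 [[ 0.66403019 -0.22428215  0.05      ]]
tray [ 0.4904 -0.1543] [0.1184 0.143 ] 3.08
station [ 0.6407 -0.2271] [0.1724 0.1127] 5.19
yel 360.671875 189.265625 [[ 0.57244011 -0.28239128  0.083     ]] [184 358] [194 364]
handle [0.5952 0.1915] [0.0093 0.0115] 58.04
```

Emit:
carry_out:
  targets:
    - [[0,0,-0.005],-0.18]
    - [[0,0,-0.005],-0.18]
    - [[0,0,-0.005],-0.18]
    - [[0,0,-0.005],-0.18]
    - [[0,0,-0.005],-0.18]
    - [[0,0,-0.005],-0.18]
    - [[0,0,-0.005],-0.18]
    - [[0,0,-0.005],-0.17]
  fingers: 0
  grip_force: 25

```text
time: 1.15
tool_pos: [0.1174, -0.5097, 0.2644]
tool_rot: [3.141, -0.008, 1.702]
contact_force: [0.0, 0.7, -0.8]
opening: 0.0924
```

```bash
cat >> h.py <<'E'
from scipy.spatial.transform import Rotation as Ro
def need(p,yaw=None):
    s=monitor.observe(); R=Ro.from_euler('xyz',s['tool_rot'])
    d=R.inv().apply(np.array(p)-s['tool_pos'])
    out=f"t={s['time']:.2f} pos={np.round(s['tool_pos'],4)} rot={np.round(s['tool_rot'],4)} need tool-shift={np.round(d,4)} n={np.abs(d).max()/0.05:.1f}"
    if yaw is not None: out+=f" twist={-(yaw-s['tool_rot'][2]):.4f}"
    out+=f" F={np.round(s['contact_force'],1)} open={s['opening']:.4f}"
    print(out)
E
python3 -c "
from h import *
need([.649,-.074,.28],1.66)"
```

```text
t=1.15 pos=[ 0.1174 -0.5097  0.2644] rot=[ 3.1411 -0.0084  1.7023] need tool-shift=[ 0.3624  0.5841 -0.0123] n=11.7 twist=0.0423 F=[ 0.   0.7 -0.8] open=0.0924
```

Emit:
carry_out:
  targets:
    - [[0.033,0.053,-0.001],0.01]
    - [[0.033,0.053,-0.001],0.01]
    - [[0.033,0.053,-0.001],0.01]
    - [[0.033,0.053,-0.001],0.01]
    - [[0.033,0.053,-0.001],0]
    - [[0.033,0.053,-0.001],0]
    - [[0.033,0.053,-0.001],0]
    - [[0.033,0.053,-0.001],0]
    - [[0.033,0.053,-0.001],0]
    - [[0,0,0],0]

```text
time: 2.4
tool_pos: [0.5642, -0.1624, 0.2731]
tool_rot: [-3.14, -0.01, 1.66]
contact_force: [-0.6, -0.7, 0.7]
opening: 0.0919
```

```bash
python3 -c "
from h import *
need([.649,-.074,.28],1.66)
np.savez('w1.npz',**eyes.camera_info('wrist'))
cv2.imwrite('pics/w1.png',eyes.read_camera('wrist')[:,:,::-1])"
```

```text
t=2.40 pos=[ 0.5642 -0.1624  0.2731] rot=[-3.1402 -0.0098  1.6599] need tool-shift=[ 0.0805  0.0923 -0.0063] n=1.8 twist=-0.0001 F=[-0.6 -0.7  0.7] open=0.0919
```

View pics/w1.png

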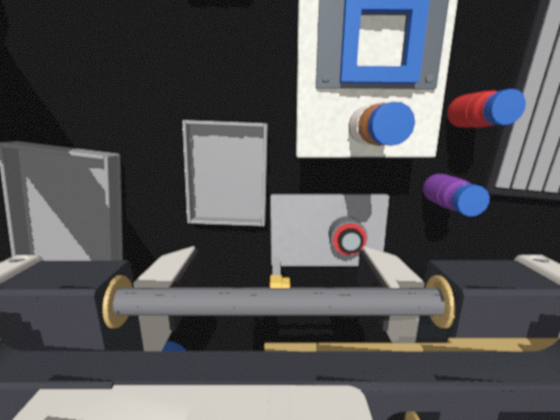

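The wrist view shows the jar cap at (391,123), the ring at (349,238), the tray at (184–267, 120–226), the riser's outer corners at (297,155) and (437,157), and the pointer at (281,283).

```bash
python3 - <<'E'
from h import *
im=cv2.imread('pics/w1.png'); it=dict(np.load('w1.npz'))
hsv=cv2.cvtColor(im,cv2.COLOR_BGR2HSV); H,S,V=[hsv[:,:,k].astype(int) for k in range(3)]
def roi(m,x0,x1,y0,y1):
    o=np.zeros(m.shape,np.uint8); o[y0:y1,x0:x1]=m[y0:y1,x0:x1]; return o
def pts(m): return max(cv2.findContours(m,0,1)[0],key=cv2.contourArea)[:,0].astype(float)
def rect(m,z,n):
    P=plane(it,pts(m),z)[:,:2].astype(np.float32); r=cv2.minAreaRect(P); print(n,np.round(r[0],4),np.round(r[1],4),round(r[2],2))
blue=(H>100)&(H<125)&(S>150)&(V>80)
c=pts(roi(blue,360,420,95,150)); (x,y),r=cv2.minEnclosingCircle(c.astype(np.float32)); print('cap',x,y,r,plane(it,[x,y],.17))
red=roi(((H<8)|(H>170))&(S>130)&(V>60),325,375,212,262); c=pts(red);(x,y),r=cv2.minEnclosingCircle(c.astype(np.float32)); print('ring',x,y,r,[plane(it,[x,y],z).round(4) for z in(.045,.05)])
tr=cv2.morphologyEx(roi((V>80)&(S<60),178,270,115,230),3,np.ones((5,5))); rect(tr,.025,'tray')
rect(cv2.morphologyEx(roi((V>110)&(S<70),268,392,190,270),3,np.ones((5,5))),.012,'station')
rect(roi(blue,335,432,0,90),.098,'rim')
# riser edges
w=(V>150)&(S<70)
def edge(rows=None,cols=None,f=None,n=''):
    P=plane(it,np.array(f),.08)[:,:2]; vx,vy,x0,y0=cv2.fitLine(P.astype(np.float32),cv2.DIST_HUBER,0,.01,.01).ravel()
    print(n,'ang',round(np.degrees(np.arctan2(vy,vx))%180,2),'pt',P.mean(0).round(4))
L=[(np.where(w[r,280:320])[0][0]+279.5,r) for r in range(20,150)]
edge(f=L,n='left(-x) side')
Rr=[(np.where(w[r,425:470])[0][-1]+425.5,r) for r in range(20,150)]
edge(f=Rr,n='right(+x) side')
B=[(c,np.where(w[140:175,c])[0][-1]+140.5) for c in range(305,430)]
edge(f=B,n='outer end')
ye=roi((H>15)&(H<35)&(S>150)&(V>120),265,295,272,289); q=np.argwhere(ye); print('yel',q.min(0),q.max(0),q.mean(0))
cv2.imwrite('pics/w1c.png',cv2.resize(im[180:300,250:410],None,fx=5,fy=5,interpolation=2))
E
```

```text
cap 391.00750732421875 123.19548797607422 22.918251037597656 [[ 0.65155515 -0.07447064  0.17      ]]
ring 349.4337463378906 239.31324768066406 16.448163986206055 [array([[ 0.6683, -0.2255,  0.045 ]]), array([[ 0.6669, -0.2237,  0.05  ]])]
tray [ 0.4901 -0.155 ] [0.1122 0.1429] 2.82
station [ 0.6513 -0.2294] [0.1863 0.1185] 5.06
rim [0.6541 0.0043] [0.0809 0.0731] 5.03
left(-x) side ang 95.36 pt [ 0.5739 -0.0407]
right(+x) side ang 95.19 pt [ 0.7349 -0.0265]
outer end ang 5.03 pt [ 0.6628 -0.1087]
yel [275 270] [282 289] [277.91666667 283.25      ]
```

View pics/w1c.png

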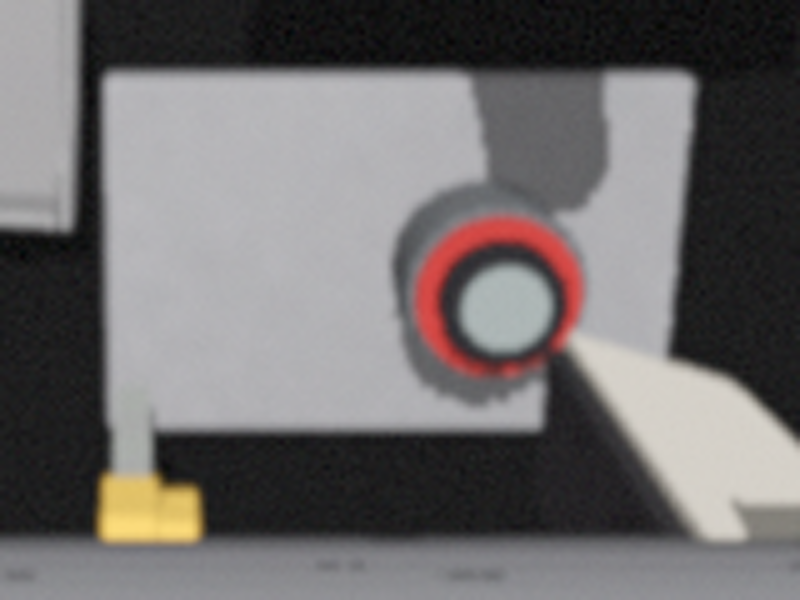

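Emit:
carry_out:
  targets:
    - [[0.04,0.046,0],0]
    - [[0.04,0.046,0],0]
    - [[0,0,0.02],0]
    - [[0,0,0],0]

```text
time: 2.95
tool_pos: [0.6464, -0.0795, 0.2527]
tool_rot: [-3.136, -0.008, 1.651]
contact_force: [0.1, -1.4, 0.1]
opening: 0.0917
```

```bash
python3 -c "
from h import *
need([.650,-.0745,.12],1.66)"
```

```text
t=2.95 pos=[ 0.6464 -0.0795  0.2527] rot=[-3.1359 -0.0079  1.651 ] need tool-shift=[0.0036 0.0047 0.1327] n=2.7 twist=-0.0090 F=[ 0.1 -1.4  0.1] open=0.0917
```

Emit:
carry_out:
  targets:
    - [[0.0036,0.0047,0.04],-0.009]
    - [[0,0,0.04],0]
    - [[0,0,0.035],0]
    - [[0,0,0.018],0]
    - [[0,0,0],0]

```text
time: 3.58
tool_pos: [0.6488, -0.083, 0.1227]
tool_rot: [3.141, -0.005, 1.651]
contact_force: [0.3, -1.2, 0.8]
opening: 0.0918
```

```bash
python3 -c "
from h import *
need([.650,-.0745,.12],1.66)
cv2.imwrite('pics/w2.png',eyes.read_camera('wrist')[:,:,::-1])
cv2.imwrite('pics/s2.png',cv2.resize(eyes.read_camera('side')[130:330,150:350,::-1],None,fx=3,fy=3))"
```

```text
t=3.58 pos=[ 0.6488 -0.083   0.1227] rot=[ 3.1411 -0.0046  1.6506] need tool-shift=[0.0084 0.0019 0.0027] n=0.2 twist=-0.0094 F=[ 0.3 -1.2  0.8] open=0.0918
```

View pics/s2.png

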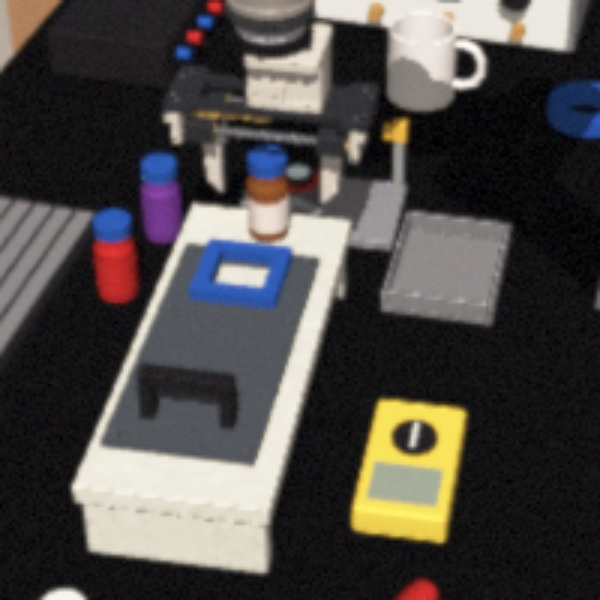

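View pics/w2.png

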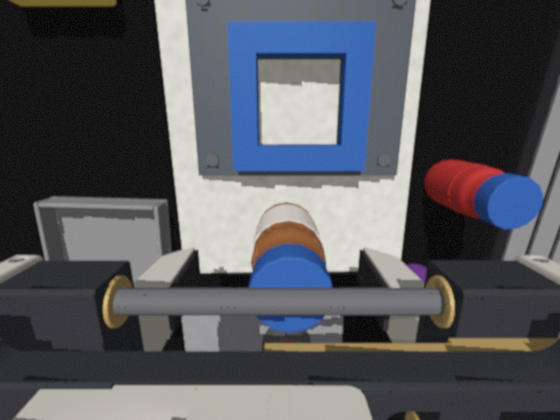

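The jar stands between the open fingers (cap at (290,287) in the wrist view). I'll shift 8 mm forward and close.

Emit:
carry_out:
  targets:
    - [[0.008,0.002,0.002],-0.009]
    - [[0.002,0,0],0]

```text
time: 3.92
tool_pos: [0.6524, -0.073, 0.1253]
tool_rot: [3.133, -0.002, 1.66]
contact_force: [0.2, -0.4, 0.4]
opening: 0.0919
```

Emit:
carry_out:
  targets:
    - [[0,0,0],0]
    - [[0,0,0],0]
    - [[0,0,0],0]
    - [[0,0,0],0]
    - [[0,0,0],0]
    - [[0,0,0],0]
  fingers: 1
  grip_force: 25

```text
time: 4.68
tool_pos: [0.6528, -0.0727, 0.1263]
tool_rot: [3.132, -0.002, 1.661]
contact_force: [0.6, 0.1, -0.1]
opening: 0.0392
```

Emit:
carry_out:
  targets:
    - [[0,0,-0.03],0]
    - [[0,0,-0.03],0]
    - [[0,0,-0.03],0]
    - [[0,0,0],0]

```text
time: 5.18
tool_pos: [0.651, -0.0728, 0.2162]
tool_rot: [3.136, -0.003, 1.66]
contact_force: [-0.1, -0.1, -1.2]
opening: 0.0384
```

```bash
python3 -c "
from h import *
need([.490,-.155,.14],1.62)"
```

```text
t=5.17 pos=[ 0.651  -0.0728  0.2162] rot=[ 3.1365e+00 -3.1000e-03  1.6603e+00] need tool-shift=[-0.0677 -0.168   0.0751] n=3.4 twist=0.0403 F=[-0.1 -0.1 -1.2] open=0.0384
```

Emit:
carry_out:
  targets:
    - [[-0.017,-0.042,0],0.01]
    - [[-0.017,-0.042,0],0.01]
    - [[-0.017,-0.042,0],0.01]
    - [[-0.017,-0.042,0],0.01]
    - [[0,0,0.03],0]
    - [[0,0,0.03],0]
    - [[0,0,0.015],0]
    - [[0,0,0],0]

```text
time: 6.18
tool_pos: [0.476, -0.1522, 0.1248]
tool_rot: [-3.129, -0.011, 1.618]
contact_force: [-1.2, 0.0, -0.9]
opening: 0.039
```

```bash
python3 -c "
from h import *
need([.490,-.155,.05],1.62)
cv2.imwrite('pics/s3.png',cv2.resize(eyes.read_camera('side')[130:330,150:350,::-1],None,fx=3,fy=3))"
```

```text
t=6.17 pos=[ 0.476  -0.1522  0.1248] rot=[-3.1292 -0.0113  1.6183] need tool-shift=[-0.0043  0.0147  0.0746] n=1.5 twist=-0.0017 F=[-1.2  0.  -0.9] open=0.0390
```

View pics/s3.png

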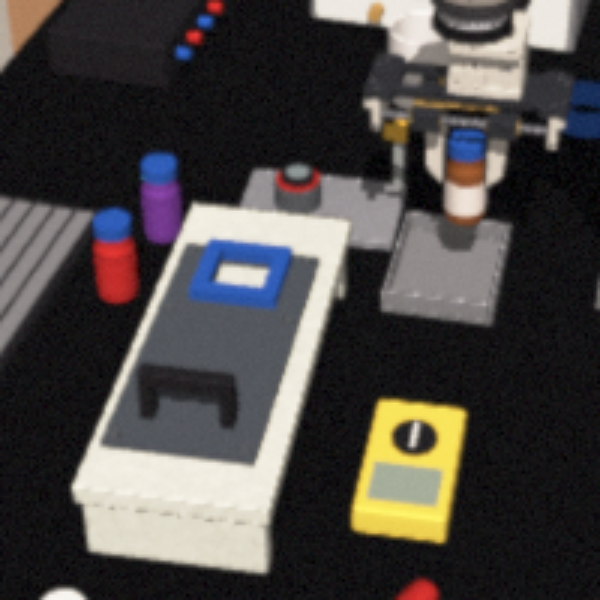

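The jar hangs upright over the near tray. I'll centre it and lower.

Emit:
carry_out:
  targets:
    - [[-0.004,0.014,0.02],0]
    - [[0,0,0.025],0]
    - [[0,0,0.018],0]
    - [[0,0,0],0]

```text
time: 6.72
tool_pos: [0.4919, -0.1556, 0.0624]
tool_rot: [-3.134, -0.009, 1.619]
contact_force: [0.8, 0.1, -0.8]
opening: 0.039
```

```bash
python3 -c "
from h import *
need([.490,-.155,.05],1.62)"
```

```text
t=6.72 pos=[ 0.4919 -0.1556  0.0624] rot=[-3.1339 -0.0087  1.6188] need tool-shift=[ 0.0006 -0.0017  0.0124] n=0.2 twist=-0.0012 F=[ 0.8  0.1 -0.8] open=0.0390
```

Emit:
carry_out:
  targets:
    - [[0,0,0.006],0]
    - [[0,0,0.003],0]
    - [[0,0,0],0]

```text
time: 7.1
tool_pos: [0.4931, -0.1561, 0.055]
tool_rot: [-3.137, -0.007, 1.619]
contact_force: [0.0, -0.1, -1.6]
opening: 0.039
```

Emit:
carry_out:
  targets:
    - [[0,0,0.0015],0]
    - [[0,0,0.0015],0]
    - [[0,0,0],0]

```text
time: 7.48
tool_pos: [0.4934, -0.1562, 0.0525]
tool_rot: [-3.138, -0.006, 1.619]
contact_force: [0.2, 0.5, -1.4]
opening: 0.0389
```

Emit:
carry_out:
  targets:
    - [[0,0,0.0015],0]
    - [[0,0,0.0015],0]
    - [[0,0,0.001],0]

```text
time: 7.85
tool_pos: [0.4936, -0.1563, 0.0501]
tool_rot: [-3.139, -0.006, 1.619]
contact_force: [-4.5, 0.6, 12.8]
opening: 0.0393
```

Emit:
carry_out:
  targets:
    - [[0,0,0],0]
    - [[0,0,0],0]
    - [[0,0,0],0]
    - [[0,0,0],0]
  fingers: 0

```text
time: 8.35
tool_pos: [0.494, -0.1565, 0.0504]
tool_rot: [-3.14, -0.005, 1.619]
contact_force: [-0.5, 0.0, 0.1]
opening: 0.0744
```

Emit:
carry_out:
  targets:
    - [[0,0,-0.02],0]
    - [[0,0,-0.04],0]
    - [[0,0,-0.05],0]
    - [[0,0,-0.05],0]
    - [[0,0,-0.04],0]
    - [[0,0,0],0]

```text
time: 9.1
tool_pos: [0.494, -0.1574, 0.2555]
tool_rot: [-3.138, -0.006, 1.619]
contact_force: [0.0, -0.7, 0.5]
opening: 0.092
```

```bash
python3 -c "
from h import *
need([.590,.18,.24],.09)
cv2.imwrite('pics/s4.png',cv2.resize(eyes.read_camera('side')[130:330,150:350,::-1],None,fx=3,fy=3))"
```

```text
t=9.10 pos=[ 0.494  -0.1574  0.2555] rot=[-3.1378 -0.0064  1.6191] need tool-shift=[0.3323 0.1122 0.0171] n=6.6 twist=1.5291 F=[ 0.  -0.7  0.5] open=0.0920
```

View pics/s4.png

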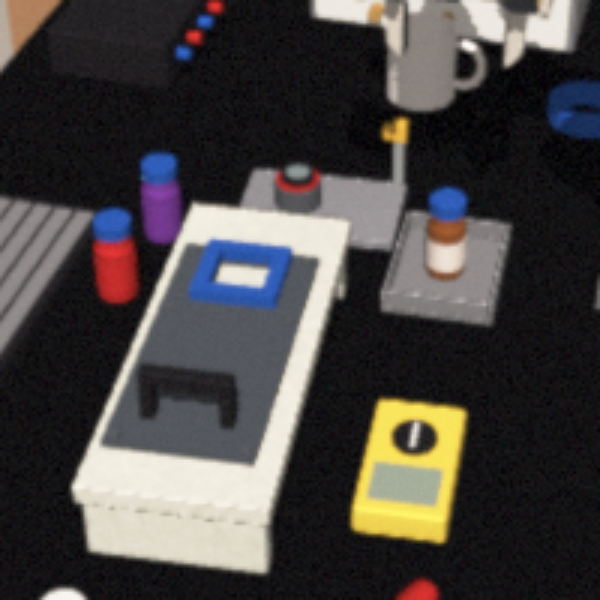

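Jar is upright in the tray at (446,235). Next I move back to the handle and turn the tool.

Emit:
carry_out:
  targets:
    - [[0.056,0,0],0]
    - [[0.056,0,0],0]
    - [[0.056,0,0],0]
    - [[0.056,0,0],0]
    - [[0.056,0,0],0]
    - [[0.056,0,0],0]
    - [[0,0,0],0]

```text
time: 10.02
tool_pos: [0.472, 0.1877, 0.244]
tool_rot: [-3.114, -0.009, 1.615]
contact_force: [-0.1, -0.8, -0.4]
opening: 0.0916
```

Emit:
carry_out:
  targets:
    - [[0,0,0],0.17]
    - [[0,0,0],0.17]
    - [[0,0,0],0.17]
    - [[0,0,0],0.17]
    - [[0,0,0],0.17]
    - [[0,0,0],0.17]
    - [[0,0,0],0.17]
    - [[0,0,0],0.17]
    - [[0,0,0],0.17]
    - [[0,0,0],0]

```text
time: 11.28
tool_pos: [0.4666, 0.1763, 0.2286]
tool_rot: [3.141, 0.056, 0.029]
contact_force: [-0.2, -0.2, -1.1]
opening: 0.0918
```

```bash
python3 -c "
from h import *
need([.6356,.201,.24],.085)
np.savez('w5.npz',**eyes.camera_info('wrist'))
cv2.imwrite('pics/w5.png',eyes.read_camera('wrist')[:,:,::-1])"
```

```text
t=11.28 pos=[0.4666 0.1763 0.2286] rot=[3.1415 0.0564 0.0295] need tool-shift=[ 0.1687 -0.0197 -0.0209] n=3.4 twist=-0.0555 F=[-0.2 -0.2 -1.1] open=0.0918
```

View pics/w5.png

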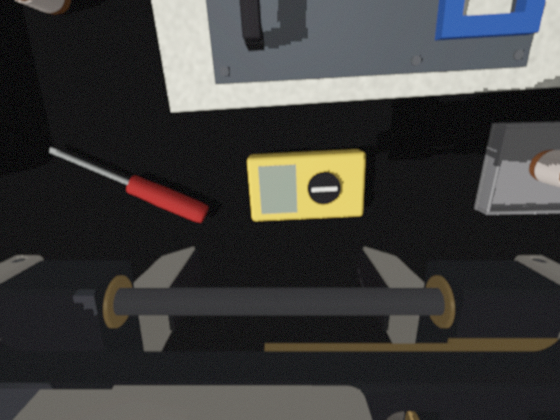

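The wrist view shows the riser corner at (173,110) and the handle at about (250,20). The tool has picked up a 3° tilt. I'll move outward in small steps and watch it.

Emit:
carry_out:
  targets:
    - [[0.02,0,-0.006],0]
    - [[0.02,0,-0.006],0]
    - [[0.02,0,-0.006],0]
    - [[0,0,0],0]

```text
time: 11.82
tool_pos: [0.5281, 0.1764, 0.2411]
tool_rot: [3.141, 0.061, 0.044]
contact_force: [1.1, 0.3, 0.3]
opening: 0.092
```

Emit:
carry_out:
  targets:
    - [[0,0,0],0]
    - [[0,0,0],0]

```text
time: 12.08
tool_pos: [0.5266, 0.1759, 0.2402]
tool_rot: [3.141, 0.064, 0.046]
contact_force: [-0.7, -0.5, -0.5]
opening: 0.0913
```

```bash
python3 -c "
from h import *
s=monitor.observe(); q=s['qpos']; print(q,q[1]+q[2]+q[4]-np.pi,s['qvel'],s['joint_efforts'],s['tool_rot'])"
```

```text
[0.17983364 0.42507244 1.36080377 0.00796891 1.4190103  1.70283996] 0.06329385285304534 [-0.0003962  -0.00429046  0.01118192 -0.00018525 -0.00323288 -0.00912235] [-1.18939793e-01 -4.77706325e+01 -2.51588273e+01  5.05496270e-02
  1.91052058e-01 -7.40266812e-03] [3.14098052 0.06377386 0.04631617]
```

Emit:
carry_out:
  targets:
    - [[0,0,0],0]
    - [[0,0,0],0]
    - [[0,0,0],0]
    - [[0,0,0],0]

```text
time: 12.58
tool_pos: [0.5256, 0.1761, 0.2405]
tool_rot: [3.141, 0.064, 0.048]
contact_force: [-0.2, 0.1, 0.6]
opening: 0.0922
```

```bash
python3 -c "
from h import *
s=monitor.observe(); q=s['qpos']; print(q,q[1]+q[2]+q[4]-np.pi,s['qvel'],s['joint_efforts'],s['tool_rot'],s['tool_pos'])"
```

```text
[0.18039641 0.42322537 1.3629166  0.00800075 1.4187651  1.70204277] 0.06331442882555649 [ 0.00145201 -0.00076543  0.00135281  0.00230251 -0.00195414 -0.00155636] [ 7.90847407e-03 -4.79489636e+01 -2.50603187e+01  6.19604811e-02
  2.13494897e-01 -2.82375317e-03] [3.14105918 0.06379879 0.04767081] [0.52560795 0.17607712 0.2404628 ]
```

```bash
python3 -c "
from h import *
i=eyes.camera_info('wrist');np.savez('w6.npz',**i)
cv2.imwrite('pics/w6.png',eyes.read_camera('wrist')[:,:,::-1])
print(proj(i,[[.6356,.201,.136],[.652,.007,.098]]))
print(proj(eyes.camera_info('top'),[[.6356,.201,.136]]), proj(eyes.camera_info('side'),[[.6356,.201,.136]]))
"
```

```text
[[253.44667004  71.91513125]
 [474.20873886  67.07096144]]
[[192.36066257 162.02383843]] [[211.82033642 253.42686856]]
```

View pics/w6.png

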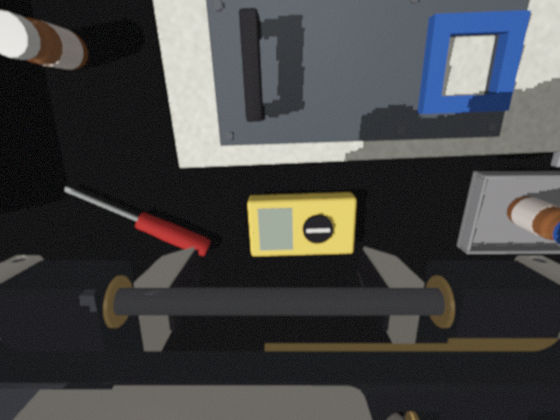

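```bash
python3 - <<'E'
from h import *
i=dict(np.load('w6.npz')); im=cv2.imread('pics/w6.png'); hsv=cv2.cvtColor(im,cv2.COLOR_BGR2HSV)
H,S,V=[hsv[:,:,k].astype(int) for k in range(3)]
m=np.zeros(V.shape,np.uint8); m[2:130,236:266]=(V<38)[2:130,236:266]
c=max(cv2.findContours(m,0,1)[0],key=cv2.contourArea)[:,0]
P=plane(i,c,.136)[:,:2].astype(np.float32); r=cv2.minAreaRect(P); print('bar',r, cv2.boundingRect(c))
m[:]=0; m[0:130,400:540]=((H>100)&(H<125)&(S>150)&(V>80))[0:130,400:540]
c=max(cv2.findContours(m,0,1)[0],key=cv2.contourArea)[:,0]
P=plane(i,c,.098)[:,:2].astype(np.float32); r=cv2.minAreaRect(P); print('rim',r)
w=(V>140)&(S<70)
B=[(x,np.where(w[130:180,x])[0][-1]+130.5) for x in range(190,420)]
P=plane(i,np.array(B),.08)[:,:2]; f=np.polyfit(P[:,1],P[:,0],1); print('riser -x side slope',np.degrees(np.arctan(-f[0])),np.polyval(f,[.2,0,-.1]))
# plate -x edge
g=(V>45)&(V<130)
B=[(x,np.where(g[120:150,x])[0][-1]+120.5) for x in list(range(225,240))+list(range(270,330))+list(range(390,418))]
P=plane(i,np.array(B),.086)[:,:2]; f=np.polyfit(P[:,1],P[:,0],1); print('plate -x side',np.degrees(np.arctan(-f[0])),np.polyval(f,[.2,0,-.1]))
E
```

```text
bar ((0.6636949777603149, 0.19806405901908875), (0.024099299684166908, 0.002980215474963188), 1.4356738328933716) (256, 12, 5, 38)
rim ((0.6536978483200073, 0.010822534561157227), (0.08003091812133789, 0.08393828570842743), 4.506811141967773)Traceback (most recent call last):
  File "<stdin>", line 11, in <module>
IndexError: index -1 is out of bounds for axis 0 with size 0
```

```bash
python3 - <<'E'
from h import *
i=dict(np.load('w6.npz')); im=cv2.imread('pics/w6.png'); hsv=cv2.cvtColor(im,cv2.COLOR_BGR2HSV)
V=hsv[:,:,2].astype(int); S=hsv[:,:,1]
print(V[60,235:300:2],V[100,235:300:2])
print(V[120:175:2,340],V[120:175:2,220])
print(plane(i,[[243,10],[257,10],[263,119],[248,121],[252.7,65]],.136).round(4))
cv2.imwrite('pics/w6c.png',cv2.resize(im[0:180,170:330],None,fx=3.3,fy=3.3,interpolation=2))
E
```

```text
[112 110 110 100  51  52  53  51  53  48  47  45  35  98 108 109 110 109
 110 110 103  83  68  62  63  64  63  62  64  61  62  63  63] [106 107 109 106 102  66  48  49  48  46  46  47  44  40  94 107 108 105
 103  77  74  70  65  59  58  59  61  60  60  57  60  62  61]
[103 102 103 106 103 102 106 104 102 103 111 189 216 216 214 216 219 218
 216 217 190  52  23  21  19  28  27  21] [106 106 106 109 108 109 109 113 120 131 135 146 164 207 222 221 222 222
 219 217 219 222 216 131  24  22  24  21]
[[0.6765 0.2094 0.136 ]
 [0.677  0.1991 0.136 ]
 [0.6008 0.1925 0.136 ]
 [0.5986 0.2048 0.136 ]
 [0.6404 0.2017 0.136 ]]
```

View pics/w6c.png

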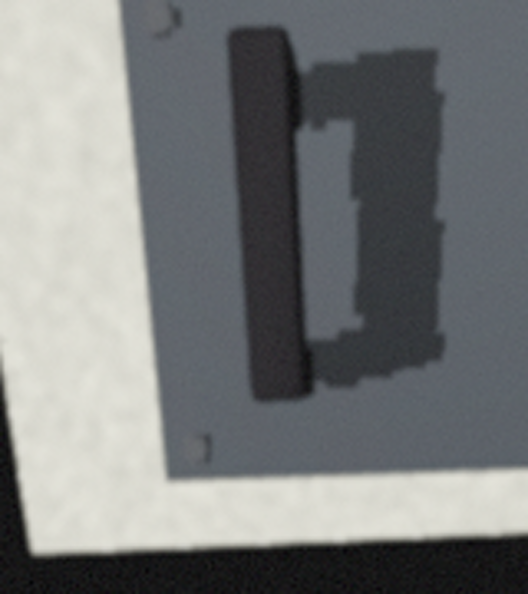

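The bar centre comes out at about (0.639, 0.202). I'll move over it.

Emit:
carry_out:
  targets:
    - [[0.03,-0.005,0],-0.01]
    - [[0.03,-0.005,0],-0.01]
    - [[0.03,-0.005,0],-0.01]
    - [[0.018,-0.005,0],0]
    - [[0,0,0.02],0]
    - [[0,0,0.02],0]
    - [[0,0,0],0]

```text
time: 13.5
tool_pos: [0.6329, 0.2034, 0.192]
tool_rot: [-3.14, 0.064, 0.079]
contact_force: [0.4, 0.4, 0.0]
opening: 0.0916
```

```bash
python3 -c "
from h import *
need([.639,.202,.109],.084)"
```

```text
t=13.50 pos=[0.6329 0.2034 0.192 ] rot=[-3.1402  0.0635  0.0789] need tool-shift=[0.0112 0.002  0.0824] n=1.6 twist=-0.0051 F=[0.4 0.4 0. ] open=0.0916
```

Emit:
carry_out:
  targets:
    - [[0.005,0.002,0.025],-0.005]
    - [[0.003,0,0.025],0]
    - [[0.002,0,0.018],0]
    - [[0,0,0.008],0]
    - [[0,0,0],0]

```text
time: 14.12
tool_pos: [0.641, 0.2024, 0.1183]
tool_rot: [-3.139, 0.056, 0.084]
contact_force: [0.2, 0.4, -0.6]
opening: 0.0917
```

```bash
python3 -c "
from h import *
need([.639,.202,.109],.084)
cv2.imwrite('pics/w7.png',eyes.read_camera('wrist')[:,:,::-1])"
```

```text
t=14.12 pos=[0.641  0.2024 0.1183] rot=[-3.139   0.0561  0.0842] need tool-shift=[-0.0015  0.0003  0.0094] n=0.2 twist=0.0002 F=[ 0.2  0.4 -0.6] open=0.0917
```

View pics/w7.png

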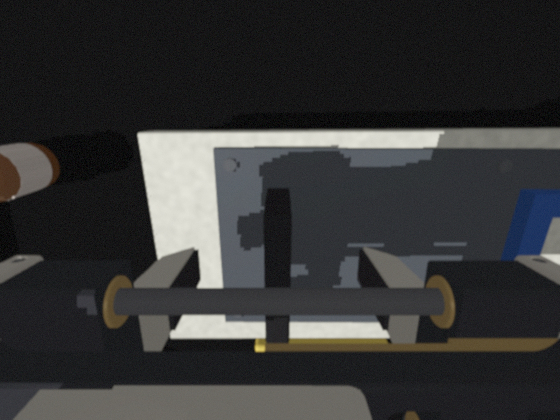

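The bar runs through the middle of the jaws at column 278. I'll lower 8 mm and close.

Emit:
carry_out:
  targets:
    - [[0,0,0.006],0]
    - [[0,0,0.003],0]
    - [[0,0,0],0]

```text
time: 14.55
tool_pos: [0.6415, 0.2027, 0.1112]
tool_rot: [-3.139, 0.052, 0.084]
contact_force: [0.4, -0.1, 0.4]
opening: 0.0915
```

Emit:
carry_out:
  targets:
    - [[0,0,0],0]
    - [[0,0,0],0]
    - [[0,0,0],0]
    - [[0,0,0],0]
    - [[0,0,0],0]
    - [[0,0,0],0]
    - [[0,0,0],0]
    - [[0,0,0],0]
  fingers: 1
  grip_force: 30

```text
time: 15.55
tool_pos: [0.6417, 0.2028, 0.1116]
tool_rot: [-3.138, 0.051, 0.084]
contact_force: [-0.3, 0.1, 0.1]
opening: 0.0163
```

Gripped, opening 16 mm. I'll slide outward in small steps and watch the force, height and tilt.

Emit:
carry_out:
  targets:
    - [[0,0.01,0],0]
    - [[-0.001,0.015,0],0]
    - [[-0.001,0.015,0],0]

```text
time: 15.92
tool_pos: [0.643, 0.1623, 0.1116]
tool_rot: [-3.137, 0.051, 0.086]
contact_force: [0.1, 2.7, 0.8]
opening: 0.0135
```

```bash
python3 -c "
from h import *
need([.653,-.031,.1112],.094); print(monitor.observe()['torque'])"
```

```text
t=15.93 pos=[0.643  0.1623 0.1116] rot=[-3.1368  0.0508  0.0864] need tool-shift=[-0.0067  0.1935 -0.0002] n=3.9 twist=-0.0076 F=[0.1 2.7 0.8] open=0.0135
[ 0.35577038  0.00801007 -0.04091036]
```

Emit:
carry_out:
  targets:
    - [[-0.001,0.02,0],-0.002]
    - [[-0.001,0.02,0],-0.002]
    - [[-0.001,0.02,0],-0.002]
    - [[-0.001,0.02,0],0]

```text
time: 16.42
tool_pos: [0.6461, 0.0755, 0.1116]
tool_rot: [-3.137, 0.051, 0.091]
contact_force: [-0.0, 4.3, -0.4]
opening: 0.0137
```

```bash
python3 -c "
from h import *
need([.653,-.031,.1112],.094); print(monitor.observe()['torque'])
cv2.imwrite('pics/s8.png',cv2.resize(eyes.read_camera('side')[130:330,150:350,::-1],None,fx=3,fy=3))"
```

```text
t=16.43 pos=[0.6461 0.0755 0.1116] rot=[-3.1365  0.0509  0.0914] need tool-shift=[-2.800e-03  1.067e-01  1.000e-04] n=2.1 twist=-0.0026 F=[-0.   4.3 -0.4] open=0.0137
[0.35654471 0.02330813 0.00160703]
```

View pics/s8.png

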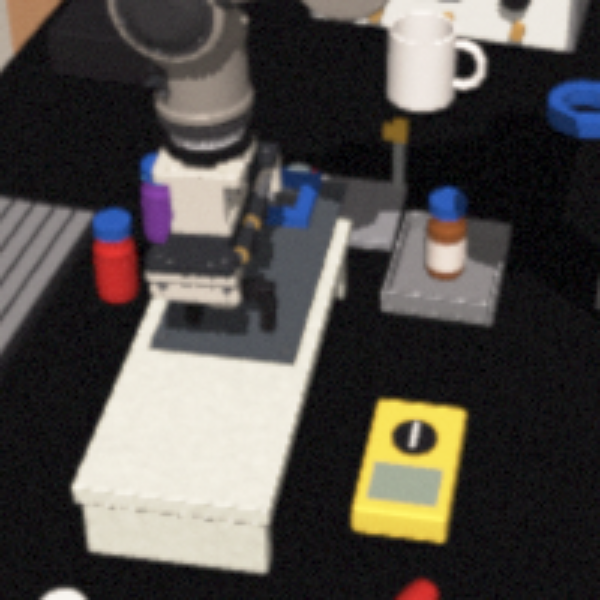

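Emit:
carry_out:
  targets:
    - [[-0.001,0.02,0],-0.002]
    - [[-0.001,0.02,0],0]
    - [[0,0.018,0],0]
    - [[0,0.014,0],0]
    - [[0,0.008,0],0]
    - [[0,0,0],0]
  fingers: 1
  grip_force: 45

```text
time: 17.23
tool_pos: [0.6521, -0.0125, 0.112]
tool_rot: [-3.137, 0.05, 0.09]
contact_force: [-0.1, 0.1, 1.0]
opening: 0.0137
```

```bash
python3 -c "
from h import *
need([.653,-.031,.1112],.094); print(monitor.observe()['torque'])
a=eyes.read_camera('side')[:,:,::-1];b=eyes.read_camera('top')[:,:,::-1]
cv2.imwrite('pics/s9f.png',a);cv2.imwrite('pics/t9f.png',b)
cv2.imwrite('pics/s9.png',cv2.resize(a[150:300,190:340],None,fx=4,fy=4,interpolation=2))
cv2.imwrite('pics/t9.png',cv2.resize(b[110:220,230:380],None,fx=5,fy=5,interpolation=2))
np.savez('w9.npz',**eyes.camera_info('wrist'))
cv2.imwrite('pics/w9.png',eyes.read_camera('wrist')[:,:,::-1])"
```

```text
t=17.23 pos=[ 0.6521 -0.0125  0.112 ] rot=[-3.1374  0.0503  0.0903] need tool-shift=[-0.0007  0.0185  0.0007] n=0.4 twist=-0.0037 F=[-0.1  0.1  1. ] open=0.0137
[ 0.03511509 -0.02950752 -0.097025  ]
```

View pics/s9.png

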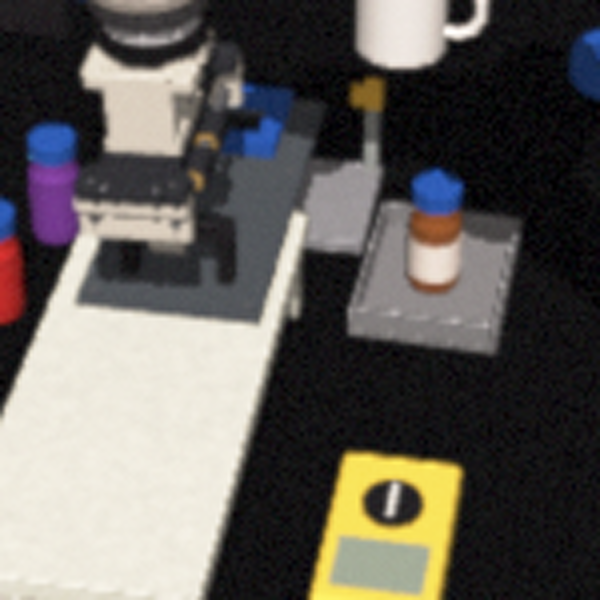

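View pics/t9.png

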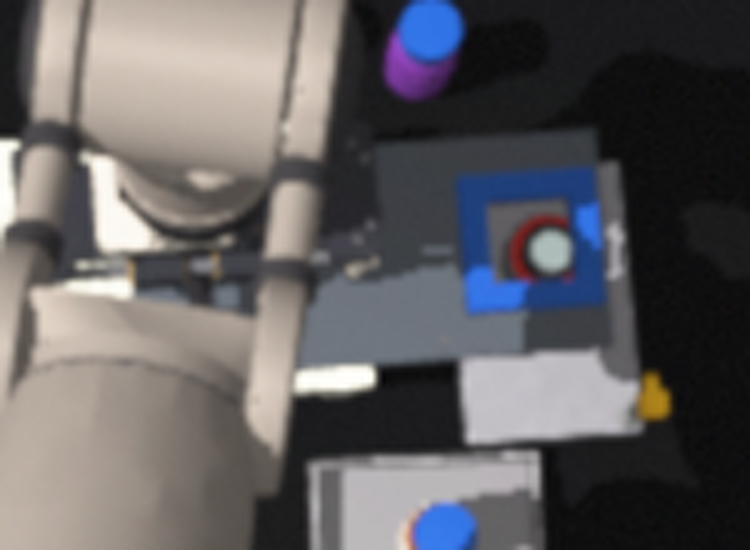

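View pics/w9.png

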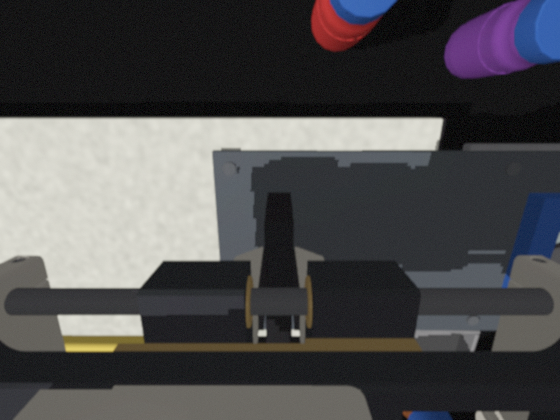

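The top view shows the ring inside the window frame: rim centre near (533,240), ring near (545,250), with the pointer tip at (650,375). The front edge is still about 18 mm short.

```bash
cat > fin.py <<'E'
from h import *
import sys
it=eyes.camera_info('top'); im=cv2.imread(sys.argv[1]); hsv=cv2.cvtColor(im,cv2.COLOR_BGR2HSV)
H,S,V=[hsv[:,:,k].astype(int) for k in range(3)]
th=np.radians(5.2); st=np.array([.6655,-.2242]); U=np.array([[np.cos(th),np.sin(th)],[-np.sin(th),np.cos(th)]])
f=lambda p:(U@(np.asarray(p)[:2]-st)*1000).round(1)
m=np.zeros(V.shape,np.uint8); m[138:182,312:365]=((H>98)&(H<128)&(S>130)&(V>60))[138:182,312:365]
c=max(cv2.findContours(m,0,1)[0],key=cv2.contourArea)[:,0]
for z in (.092,.098):
    r=cv2.minAreaRect(plane(it,c,z)[:,:2].astype(np.float32)); print('rim',z,f(r[0]),np.round(r[1],4),r[2])
im0=cv2.imread('pics/top0.png'); h0=cv2.cvtColor(im0,cv2.COLOR_BGR2HSV)
ye=(h0[:,:,0]>15)&(h0[:,:,0]<35)&(h0[:,:,1]>130)
for r in range(182,197):
    q=np.where(ye[r,350:372])[0]
    if len(q): print(r,q.min()+350,q.max()+350,f(plane(it,[(q.min()+q.max())/2+350,r],.083)[0]))
# front edge by grey gradient
g=cv2.GaussianBlur(cv2.cvtColor(im,cv2.COLOR_BGR2GRAY),(3,3),0).astype(int)
for r in range(140,180,5): print(r,g[r,340:362])
E
python3 fin.py pics/t9f.png
```

```text
rim 0.092 [-0.1 16.6] [0.0818 0.0826] 5.380606174468994
rim 0.098 [-1.3 17.6] [0.0814 0.0822] 5.380600929260254
184 359 361 [-82.3 -49. ]
185 358 362 [-85.2 -48.7]
186 358 362 [-88.2 -48.4]
187 358 363 [-91.2 -49.6]
188 358 364 [-94.3 -50.8]
189 358 364 [-97.2 -50.6]
190 358 364 [-100.2  -50.3]
191 358 364 [-103.1  -50. ]
192 358 364 [-106.1  -49.7]
193 358 363 [-108.9  -48. ]
194 359 362 [-111.8  -47.7]
140 [62 61 61 61 61 61 61 60 54 39 24 17 16 15 15 14 14 14 14 14 15 15]
145 [59 59 59 59 59 59 59 60 64 75 87 93 90 71 42 21 15 15 15 14 14 15]
150 [79 78 72 64 60 63 67 71 76 81 86 92 94 85 62 33 18 15 14 14 15 15]
155 [ 79  73  65  58  62  78  96 106 106  99 100 120 141 133  93  47  22  16
  15  15  15  15]
160 [183 182 174 144  99  68  59  61  65  69  77  99 130 132  99  59  30  17
  15  15  15  15]
165 [ 66  64  63  62  61  60  60  60  60  62  75 103 126 126 105  73  40  20
  15  15  16  15]
170 [59 59 59 59 59 59 59 59 59 59 63 72 85 93 93 82 57 30 17 15 15 16]
175 [63 63 63 63 63 63 63 63 63 64 64 69 80 92 95 90 69 39 20 15 15 15]
```

```bash
python3 - <<'E'
from h import *
it=eyes.camera_info('top'); 
th=np.radians(5.2); st=np.array([.6655,-.2242]); U=np.array([[np.cos(th),np.sin(th)],[-np.sin(th),np.cos(th)]])
f=lambda p:(U@(np.asarray(p)[:2]-st)*1000).round(1)
for uv in [(348.8,140),(349.6,165),(350.8,175)]: print(f(plane(it,uv,.086)[0]))
print('ptr top .091',f(plane(it,(360,185),.091)[0]))
s=cv2.imread('pics/side0.png'); cv2.imwrite('pics/ptr.png',cv2.resize(s[160:210,260:310],None,fx=12,fy=12,interpolation=0))
i=dict(np.load('w1.npz')) # wrist1 pointer: crop coords /5 + (250,180)
for z in (.083,.091): print('w1 tip',z,f(plane(i,(250+202/5,180+512/5),z)[0]))
E
```

```text
[ 50.3 -27.4]
[-24.2 -22.9]
[-54.1 -23.7]
ptr top .091 [-86.1 -46.9]
w1 tip 0.083 [-80.  -46.8]
w1 tip 0.091 [-80.3 -42.3]
```

View pics/ptr.png

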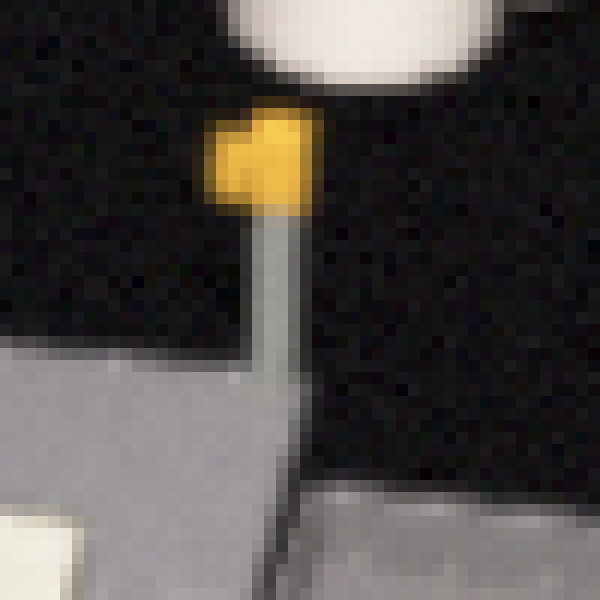

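I'll move another 19 mm outward in gentle rows.

Emit:
carry_out:
  targets:
    - [[0,0.006,0],0]
    - [[0,0.006,0],0]
    - [[0,0.004,0],0]
    - [[0,0.001,0],0]
    - [[0,0,0],0]
    - [[0,0,0],0]

```text
time: 18.12
tool_pos: [0.6536, -0.0265, 0.1124]
tool_rot: [-3.134, 0.05, 0.093]
contact_force: [-0.6, 3.9, 2.1]
opening: 0.0137
```

```bash
cat > snap.py <<'E'
from h import *
import sys
n=sys.argv[1]
need([.653,-.0315,.1118],.0905); print(monitor.observe()['torque'])
a=eyes.read_camera('side')[:,:,::-1];b=eyes.read_camera('top')[:,:,::-1]
cv2.imwrite(f'pics/s{n}f.png',a);cv2.imwrite(f'pics/t{n}f.png',b)
cv2.imwrite(f'pics/s{n}.png',cv2.resize(a[150:250,190:310],None,fx=6,fy=6,interpolation=2))
cv2.imwrite(f'pics/t{n}.png',cv2.resize(b[120:210,290:380],None,fx=6,fy=6,interpolation=2))
E
python3 snap.py 10; python3 fin.py pics/t10f.png
```

```text
t=18.12 pos=[ 0.6536 -0.0265  0.1124] rot=[-3.134   0.0501  0.0933] need tool-shift=[-0.001   0.0049  0.0006] n=0.1 twist=0.0028 F=[-0.6  3.9  2.1] open=0.0137
[ 0.7240035   0.1157408  -0.07359198]
rim 0.092 [0.5 2. ] [0.0815 0.085 ] 4.482186794281006
rim 0.098 [-0.7  3.1] [0.0811 0.0845] 4.48214864730835
184 359 361 [-82.3 -49. ]
185 358 362 [-85.2 -48.7]
186 358 362 [-88.2 -48.4]
187 358 363 [-91.2 -49.6]
188 358 364 [-94.3 -50.8]
189 358 364 [-97.2 -50.6]
190 358 364 [-100.2  -50.3]
191 358 364 [-103.1  -50. ]
192 358 364 [-106.1  -49.7]
193 358 363 [-108.9  -48. ]
194 359 362 [-111.8  -47.7]
140 [60 59 60 60 59 60 60 59 59 59 59 59 56 46 30 18 14 13 13 14 14 14]
145 [58 58 58 58 58 58 57 57 57 57 57 57 57 53 39 23 15 14 14 14 14 14]
150 [78 79 80 82 83 84 82 72 60 55 58 62 66 66 54 34 18 14 14 14 14 14]
155 [ 77  72  65  61  66  77  83  79  67  59  64  82  98 100  82  50  27  21
  23  23  19  16]
160 [179 178 169 137  89  58  58  68  67  59  55  57  58  59  56  45  30  24
  24  22  18  15]
165 [70 62 58 62 72 78 76 73 68 62 58 58 58 59 57 51 38 25 18 16 15 14]
170 [62 58 57 57 57 58 58 58 57 57 57 58 59 59 58 55 44 28 17 14 14 14]
175 [71 62 62 62 62 61 61 61 61 61 61 61 61 61 61 59 51 35 21 15 14 14]
```

View pics/s10.png

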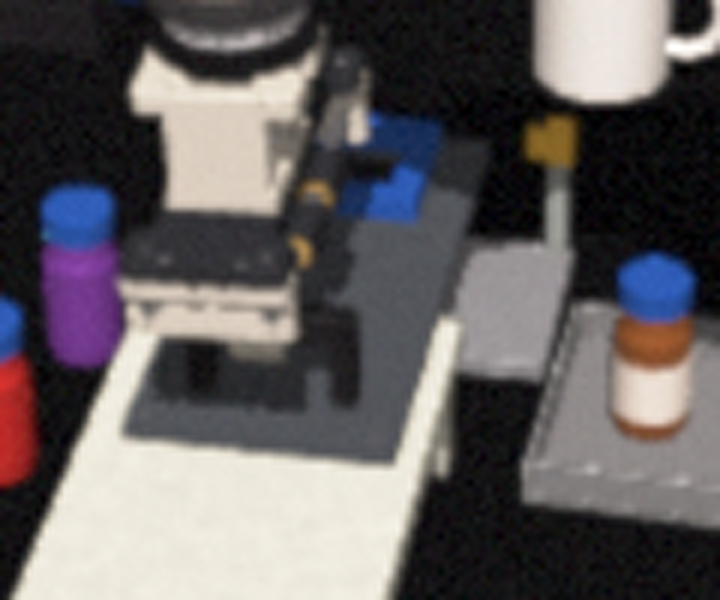

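View pics/t10.png

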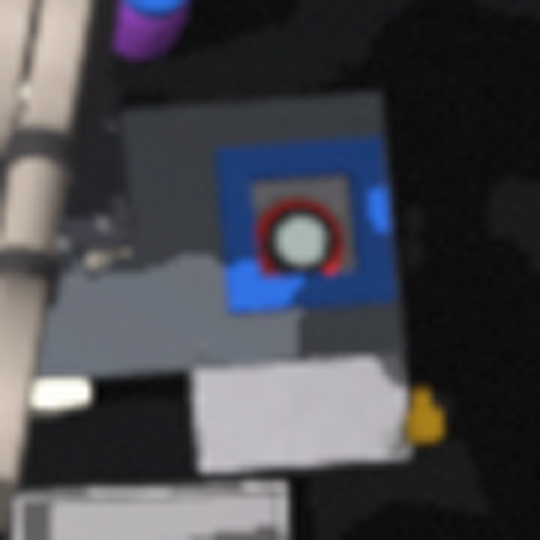

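The ring is now inside the window and the front edge is about 5 mm short of the pointer. The tail has crept up about 1 mm, so I'll push down slightly while finishing.

Emit:
carry_out:
  targets:
    - [[0,0.004,0.0005],0]
    - [[0,0.003,0.0007],0]
    - [[0,0,0.0005],0]
    - [[0,0,0.0003],0]
  fingers: 1
  grip_force: 55

```text
time: 18.73
tool_pos: [0.6545, -0.0325, 0.1121]
tool_rot: [-3.133, 0.048, 0.094]
contact_force: [-1.5, 3.0, 4.5]
opening: 0.0134
```

```bash
python3 snap.py 11; python3 fin.py pics/t11f.png | grep rim
```

```text
t=18.73 pos=[ 0.6545 -0.0325  0.1121] rot=[-3.1333  0.0483  0.0941] need tool-shift=[-0.0014 -0.0012  0.0004] n=0.0 twist=0.0036 F=[-1.5  3.   4.5] open=0.0134
[ 0.67029305  0.30983531 -0.09679009]
rim 0.092 [ 0.7 -4.1] [0.082  0.0845] 4.522207260131836
rim 0.098 [-0.5 -2.9] [0.0816 0.0841] 4.522193908691406
```

View pics/t11.png

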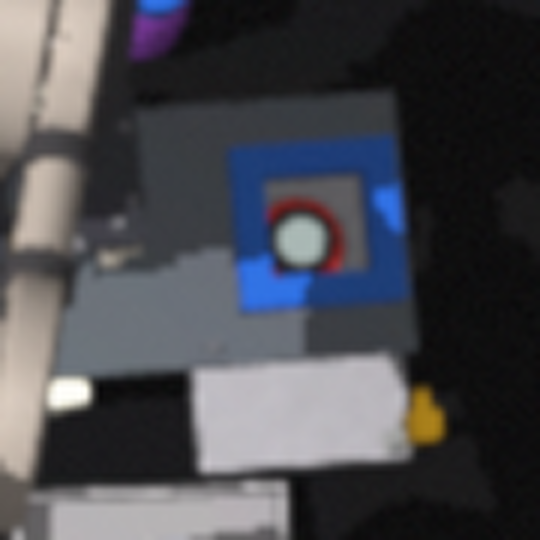

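```bash
cat > fe.py <<'E'
from h import *
import sys
it=eyes.camera_info('top'); im=cv2.imread(sys.argv[1])
th=np.radians(5.2); st=np.array([.6655,-.2242]); U=np.array([[np.cos(th),np.sin(th)],[-np.sin(th),np.cos(th)]])
g=cv2.cvtColor(im,cv2.COLOR_BGR2GRAY).astype(float)
P=[]
for r in list(range(137,146))+list(range(173,178)):
    a=g[r,350:368]; h=(a[:4].mean()+a[-4:].mean())/2
    k=np.where((a[:-1]>=h)&(a[1:]<h))[0]
    if len(k): k=k[-1]; P.append((350+k+(a[k]-h)/(a[k]-a[k+1]),r))
Q=np.array([U@(p[:2]-st)*1000 for p in plane(it,np.array(P),.086)])
f=np.polyfit(Q[:,0],Q[:,1],1); print('front y at x=0,-85:',np.polyval(f,[0,-85]).round(2),'angle rel riser',np.degrees(np.arctan(f[0])).round(2)); print(Q.round(1).tolist())
im0=cv2.imread(sys.argv[1]).astype(float); w=np.clip(im0[:,:,2]-im0[:,:,0]-30,0,None)
for r in range(183,188):
    a=w[r,352:370]; 
    if a.sum()>20: u=352+(a*np.arange(18)).sum()/a.sum(); print(r,round(u,2),[(U@(plane(it,(u,r),z)[0][:2]-st)*1000).round(1).tolist() for z in(.083,.091)])
E
python3 fe.py pics/t11f.png
```

```text
front y at x=0,-85: [-48.18 -48.33] angle rel riser 0.1
[[57.8, -48.1], [54.8, -47.9], [51.8, -47.9], [48.8, -47.8], [45.8, -48.2], [42.8, -48.3], [39.8, -48.1], [36.7, -48.4], [33.7, -48.2], [-50.0, -48.0], [-52.9, -48.1], [-55.9, -48.5], [-58.9, -48.5], [-61.9, -48.2]]
184 359.78 [[-82.2, -48.3], [-83.2, -46.5]]
185 359.82 [[-85.2, -48.2], [-86.1, -46.4]]
186 359.77 [[-88.1, -47.8], [-89.0, -46.0]]
187 360.02 [[-91.1, -48.2], [-92.0, -46.4]]
```

View pics/s11.png

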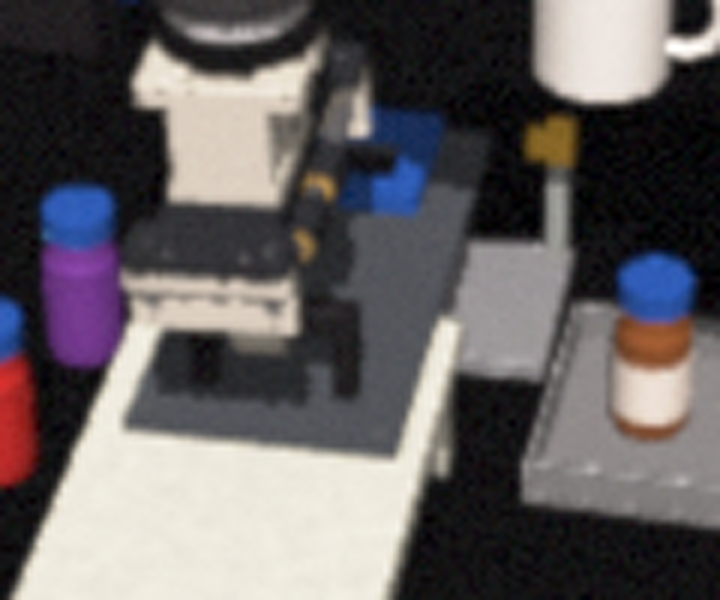

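The front edge is square to 0.1° and about 1–2 mm past the pointer. The tail looks about 0.5 mm high, so I'll pull back 1 mm and press down.

Emit:
carry_out:
  targets:
    - [[0,-0.0012,0.0012],0]
    - [[0,0,0.0012],0]
    - [[0,0,0.0012],0]

```text
time: 19.2
tool_pos: [0.6545, -0.0323, 0.1116]
tool_rot: [-3.136, 0.046, 0.094]
contact_force: [-2.0, 3.1, 10.3]
opening: 0.0135
```

```bash
python3 snap.py 12; python3 fin.py pics/t12f.png | grep rim; python3 fe.py pics/t12f.png|head -1
```

```text
t=19.20 pos=[ 0.6545 -0.0323  0.1116] rot=[-3.1359  0.0463  0.0942] need tool-shift=[-0.0015 -0.0009 -0.0001] n=0.0 twist=0.0037 F=[-2.   3.1 10.3] open=0.0135
[ 0.59215509  0.64975838 -0.10728019]
rim 0.092 [ 0.6 -4.2] [0.0819 0.0848] 4.522207260131836
rim 0.098 [-0.6 -3.1] [0.0814 0.0844] 4.5221943855285645
front y at x=0,-85: [-48.3  -48.22] angle rel riser -0.06
```

Emit:
carry_out:
  targets:
    - [[0,-0.002,0.001],0]
    - [[0,-0.001,0.001],0]
    - [[0,0,0.001],0]
    - [[0,0,0.0008],0]

```text
time: 19.8
tool_pos: [0.6546, -0.0323, 0.1116]
tool_rot: [-3.142, 0.044, 0.093]
contact_force: [-2.5, 3.9, 7.0]
opening: 0.0135
```

```bash
python3 snap.py 13; python3 fin.py pics/t13f.png | grep rim; python3 fe.py pics/t13f.png|head -1
```

```text
t=19.80 pos=[ 0.6546 -0.0323  0.1116] rot=[-3.1415  0.0435  0.0934] need tool-shift=[-0.0015 -0.001  -0.0001] n=0.0 twist=0.0029 F=[-2.5  3.9  7. ] open=0.0135
[ 0.63959144  0.50453251 -0.06603279]
rim 0.092 [ 1.  -4.4] [0.0821 0.0857] 5.3073410987854
rim 0.098 [-0.2 -3.3] [0.0817 0.0853] 5.307316303253174
front y at x=0,-85: [-48.31 -48.3 ] angle rel riser -0.01
```

The pull-back is stuck on static friction. I'll use a firmer pull without pressing down.

Emit:
carry_out:
  targets:
    - [[0,-0.004,0],0]
    - [[0,0,0],0]

```text
time: 20.15
tool_pos: [0.6544, -0.0298, 0.1116]
tool_rot: [3.139, 0.043, 0.093]
contact_force: [-1.0, 3.7, 4.3]
opening: 0.0134
```

```bash
python3 snap.py 14; python3 fin.py pics/t14f.png | grep rim; python3 fe.py pics/t14f.png|head -1
```

```text
t=20.15 pos=[ 0.6544 -0.0298  0.1116] rot=[3.1394 0.0432 0.093 ] need tool-shift=[-0.0016  0.0015 -0.0001] n=0.0 twist=0.0025 F=[-1.   3.7  4.3] open=0.0134
[ 0.74383888  0.14376063 -0.03508629]
rim 0.092 [ 1.5 -1.6] [0.0819 0.0839] 5.833484649658203
rim 0.098 [ 0.3 -0.4] [0.0815 0.0835] 5.833476543426514
front y at x=0,-85: [-45.75 -45.98] angle rel riser 0.16
```

Emit:
carry_out:
  targets:
    - [[0,0.0025,0],0]
    - [[0,0,0.0004],0]
    - [[0,0,0.0002],0]

```text
time: 20.62
tool_pos: [0.6547, -0.0317, 0.1116]
tool_rot: [3.14, 0.043, 0.093]
contact_force: [-0.1, 2.5, 5.1]
opening: 0.0134
```

```bash
python3 snap.py 15; python3 fin.py pics/t15f.png | grep rim; python3 fe.py pics/t15f.png|head -1
```

```text
t=20.62 pos=[ 0.6547 -0.0317  0.1116] rot=[3.1405 0.0429 0.0931] need tool-shift=[-0.0017 -0.0004 -0.0001] n=0.0 twist=0.0026 F=[-0.1  2.5  5.1] open=0.0134
[ 0.5927989   0.3211357  -0.10816226]
rim 0.092 [ 0.8 -3.9] [0.0815 0.0854] 4.993564128875732
rim 0.098 [-0.4 -2.8] [0.0811 0.085 ] 4.993531703948975
front y at x=0,-85: [-47.59 -47.44] angle rel riser -0.1
```

View pics/t15.png

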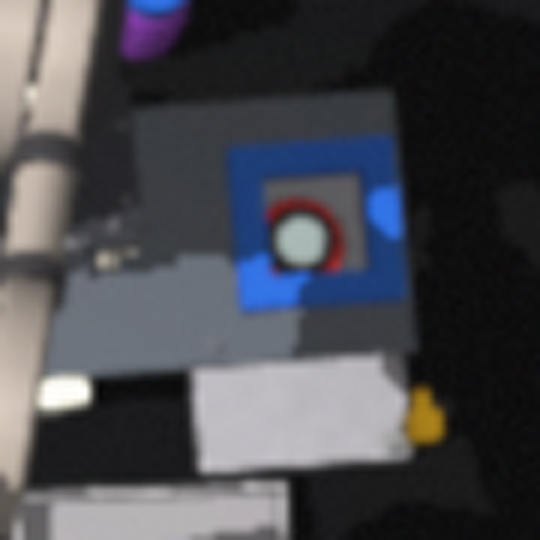

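View pics/s15f.png

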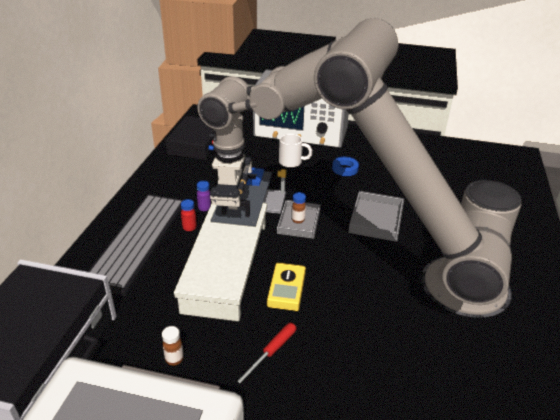

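Everything is in place. One short hold to confirm it is still, then hand in.

Emit:
carry_out:
  targets:
    - [[0,0,0.0002],0]
    - [[0,0,0.0002],0]

```text
time: 20.98
tool_pos: [0.6547, -0.0317, 0.1116]
tool_rot: [3.141, 0.043, 0.093]
contact_force: [-0.3, 2.5, 4.4]
opening: 0.0131
```

```bash
python3 -c "
from h import *
need([.653,-.0315,.1116],.0905); print(monitor.observe()['qvel'].round(4))
b=eyes.read_camera('top');cv2.imwrite('pics/t16f.png',b[:,:,::-1])
need([.653,-.0315,.1116],.0905)
"; python3 fe.py pics/t16f.png|head -1; python3 -c "
from cell import order
print(order.hand_in())"
```

```text
t=20.98 pos=[ 0.6547 -0.0317  0.1116] rot=[3.1407 0.0427 0.093 ] need tool-shift=[-0.0017 -0.0004  0.0001] n=0.0 twist=0.0025 F=[-0.3  2.5  4.4] open=0.0131
[-0.0006 -0.0005 -0.0007  0.0022 -0.0003  0.0006]
t=21.02 pos=[ 0.6547 -0.0317  0.1116] rot=[3.1406 0.0427 0.093 ] need tool-shift=[-0.0017 -0.0003  0.0001] n=0.0 twist=0.0025 F=[0.1 2.5 6. ] open=0.0139
front y at x=0,-85: [-47.63 -47.65] angle rel riser 0.01
the job is handed in; nothing more can be done
None
```

I stood the blue-capped jar upright in the smaller tray. I then gripped the plate by its handle, slid it out over the riser's end and handed in at about 21 s, still holding it.

**Last checks:**
- **Jar:** it stands upright inside the tray in the final side view, and nothing else looks disturbed.
- **Front end:** it is in line with the pointer to about 1 mm in the top view (front −47.6 mm against pointer −46.4 to −48.2 mm, in my station axes). It is square to the riser within 0.1°.
- **Window:** the lens and red ring show through it. The centring checks disagree: sideways is within about 1 mm, but along the slide the window centre reads about 3 mm outward of the lens, or up to 4 mm with rim bias. I favoured the pointer, since that comparison was more direct.
- **Level:** the grip height is the same as when I took hold (111.6 mm), with about 5 N upward on the tool. I could not see level directly, only infer it to about 0.2–0.3° from the grip height and wrist angle.
- **Still:** the joints were at rest, with the fingers holding at 13–14 mm and a 55 N grip setting.

**What went less smoothly:** during the moves the tool picked up a lean of about 3° across the plate, along the handle bar, and I could not command it back. The pads should only have turned on the bar's faces, so I don't expect it to tilt the plate. I also overshot the pointer by about 1–2 mm once and pulled the plate back.

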